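# Swing the loading head over the shear-box cell and settle it there

### The job

Swing the heavy loading head on its free-turning boom round until it stands centred over the brass specimen cell, and leave it there at rest with the arm clear of it, so that it stays over the cell for several seconds. Push gently and only on the two sprung orange-faced bumpers at its sides (never touch the blue head or the boom), do not let the boom run to the end of its swing, and leave the yellow stop box, the mouse and the jar where they are.

Things in the scene. Friction and masses are not known exactly. Their poses are not given: they have to be found in the camera images.
- boom (a joint): Swing angle, rad. 0: boom along the post's -x, roughly at the robot; growing: the head goes to +y. Level, almost frictionless bearing (0.01 N m s/rad, no dry friction, no spring): it coasts for tens of seconds. End stops at -0.85 and 0.85; stay within 0.80. Starts at rest at 0.5 to 0.7; the cell lies at -0.3 to -0.5. Inertia about 0.46 kg m2 (5.1 kg felt at the head), true value up to 30 % off.
- hinge (a point): Point on the vertical hinge axis, 95 mm above the table. The post has a 150 mm square foot; post and hub are at most 136 mm high and 72 mm wide.
- head: Loading head: blue housing 110 mm along the boom, 90 mm across, 52 to 134 mm high, clear plate with a dial on top (to 138 mm), about 5 kg. Origin: its centre, 300 mm from the hinge axis, 95 mm high. x along the boom to the hinge, y across, z up; boom angle 0 to positive moves it along +y. Includes the 36 mm square aluminium boom. Not to be touched.
- head_center (a point): Centre of the loading head, 300 mm from the hinge axis, 95 mm above the table.
- bumper_left: Black sprung bumper with orange slope and flat face on the head's +y side. Origin: face centre, 95 mm high, when free 85 mm from the head's centre (40 mm outside the housing). Face 110 mm long, 70 to 120 mm high; above, it slopes back 45 deg to 142 mm high. Slides straight in up to 30 mm against 80 N/m, no preload, hardly damped: a finger held still bounces the head off. Too wide to grip.
- bumper_right: The same bumper on the head's -y side, mirrored: it slides in along the head's +y. Both have axes parallel to the head's; 60 g each; 170 mm over both faces. Push force = 80 N/m x compression.
- cell_center (a point): Centre of the top of the brass shear-box cell to swing to: brass box 100 mm square on a 120 mm dark plate, fixed, 36 to 42 mm high, always 300 mm from the hinge axis; the head's nose passes just above it.
- stop_box: Loose yellow emergency-stop box 70 x 70 mm, 76 mm high with its red button; origin under its centre. Leave alone.
- mouse: Loose black computer mouse, 100 x 60 x 32 mm, origin under its centre. Leave alone.
- tin: Loose sample jar, 60 mm across, 70 mm high, origin under its centre. Leave alone.
Things that resemble listed ones, but are neither listed nor needed, are in the scene too. Of the things like the part that bears cell_center, leave any that is pink, purple or red; of the rest the smaller one is meant.

How it is judged:
By the outcome, as a careful person would: the job done as asked, in the order asked, and still so for the second after the job is handed in, with the robot touching nothing.
It also fails if it takes over 43 s, if anything falls off the work surface, if the arm or the gripper's body presses on something with over 40 N, if the wrist force passes 120 N, or if a joint passes its speed limit or range.

### The arm

A 6-joint arm with a two-finger parallel gripper is mounted at the origin on the work surface. World frame = base frame: x ahead of the robot, y to its left, z up, the work surface at z = 0. Lengths are in m, angles in rad, forces in N, time in s.
With the tool pointing down it reaches from about 0.25 to 0.775 m from the base axis. Payload 4 kg.
Tool frame: the origin (TCP) lies midway between the tips of the shut fingers; the grasp point (between the pads) lies 19 mm behind it; z points along the fingers, y is the line along which they close (so a half turn about z gives the same grasp; the last joint's range is limited). The gripper opens to 94 mm and grips with 3 to 60 N. Pads are 16 mm wide; open, the fingers measure 119 mm over their backs; the gripper's body (75 mm by 177 mm) begins 78 mm behind the grasp point.
Start: joints at [1.042, 0.087, 1.371, -0, 1.684, -0.103], TCP at [0.227, 0.501, 0.206] pointing down, gripper open.
Joint ranges: [-3.1, 3.1], [-0.76, 2.03], [0.27, 2.55], [-1.08, 4.22], [0.17, 2.65], [-2.57, 2.57]. Speed limits (rad/s): [2.79, 2.79, 3.14, 3.14, 3.14, 3.14].

### API

Orientations are given as [roll, pitch, yaw] about the fixed x, y, z axes, in that order (R = Rz(yaw) Ry(pitch) Rx(roll)).
In Python, from bench import robot gives the robot as it stands. The module is installed in compiled form; this text tells all that it offers.
- The arm moves only by the tool arm_command, never from a script. Its argument "targets" is a list of rows, each a list of 4 numbers: the shift along the world's x, y, z as a fraction of full scale, then the turn about the world's z as a fraction of full scale. A call has 1 to 8 rows; each row is the pose to reach, as a shift and turn from the pose commanded when the call began; what a row does not reach only later rows make up. Full scale, the value 1, is 0.5 m for a shift and 120 degrees for a turn. A row lasts 1/12 s, in which the tool goes at most 41.7 mm and 7.16 degrees, less where a joint would pass 70% of its speed; a pose out of reach is approached as far as the arm can. A call with a number of a shift or a turn outside -1 to 1 is refused whole. A call with a gripper value outside its range is refused whole. "claw" is the closure, from 0 (fully open) to 1 (shut), set as the call begins (left out, the last holds). The fingers move at their own pace and stop on an object; the grip force is fixed at half the most. Time passes only in rows, so rows that repeat a pose let the fingers close. It gives the time, the measured TCP pose, the force, the opening and the grip force at its end, in the units of the state.
- robot.get_obs(): the state, without advancing time (a new reading comes with each control period).
- robot.snapshot(name): name is "scene" or "top"; returns the picture (400x640x3 uint8, red, green, blue); there is no depth.
- robot.camera_info(name): a dict with "vfov" (degrees; the focal length in pixels is half the picture's height over the tangent of half this angle, whatever the lens; pixels are square), "cx", "cy" (the principal point, pixels), "k1" (the pictures are not rectified: a ray, as slopes to the right and down, at radius r is drawn at 1 + k1 r^2 times it, then the intrinsics apply), "extrinsics" (4x4, takes a point from camera to world coordinates). Camera axes: x right, y up, looking along -z (the intrinsics and any distortion apply to the point x, -y, -z); pixel columns grow to the right and rows downward; lengths in m; the calibration is good to about 2 mm. A picture is of the moment at which its call begins. camera_info takes no time and is no camera call.
- robot.close_job(): hands the job in; it is judged then, once.
The state is a dict: "time": time; "joint_positions": joint angles; "qvel": joint speeds; "joint_torque": joint torques, N m; "tool_pos": TCP position; "ee_rot": TCP orientation; "wrist_force": force on the tool from outside, world axes, zero at the start; "wrist_torque": the same for the moment, N m; "width": finger opening in m; "finger_force": force on a finger pad.
Only numpy, scipy, OpenCV 4.12 (cv2) and the standard library are available. Lean on these libraries where they do the work, as an engineer would, in place of code of your own. Each camera call takes 0.05 s, during which the arm holds its last target. There are 200 camera calls.

## Working session

There is one attempt and no reset: what is moved stays moved. The work goes in short steps, Python scripts to look and compute and a tool call to move; the robot and the scene stay as the last step left them, time stands still between calls to the robot, and variables do not carry over. Pictures are saved under pics/ and viewed, at most 10 in all, crops included, and the job is handed in when it is done.

Besides the shell and the picture viewer there is one more tool, called after "Request:" by a JSON object that holds its "name" and its "arguments", one argument or row to a line. arm_command: Moves the arm, as the interface text tells. Shift numbers are shares of 0.5 m and turn numbers shares of 120 degrees, none past 1 either way. Its arguments: {"type":"object","properties":{"targets":{"type":"array"},"claw":{"type":"number"}},"required":["targets"]}

```bash
mkdir -p pics
cat > h.py <<'E'
import numpy as np, cv2
from bench import robot
def snap(name,fn=None):
    im=robot.snapshot(name)
    if fn: cv2.imwrite('pics/'+fn,im[:,:,::-1])
    return im
def ray(name,uv):
    c=robot.camera_info(name); f=200/np.tan(np.radians(c['vfov'])/2)
    K=np.array([[f,0,c['cx']],[0,f,c['cy']],[0,0,1.]])
    p=cv2.undistortPoints(np.array([[uv]],float),K,np.array([c['k1'],0,0,0.]))[0,0]
    E=np.array(c['extrinsics']); return E[:3,3],E[:3,:3]@np.array([p[0],-p[1],-1])
def onz(name,uv,z):
    o,d=ray(name,uv); return o+d*(z-o[2])/d[2]
E
python3 - <<'E'
from h import *
a=snap('top','top0.png');b=snap('scene','scene0.png')
for n in('top','scene'):
    c=robot.camera_info(n);print(n,c['vfov'],c['k1'],np.round(c['extrinsics'],3).tolist())
o=robot.get_obs();print(o['time'],o['tool_pos'],o['ee_rot'])
E
```

```text
top 56.01157509080839 -0.024592506841731403 [[-0.04, 0.975, -0.218, 0.46], [-0.999, -0.041, 0.003, 0.055], [-0.006, 0.218, 0.976, 1.391], [0.0, 0.0, 0.0, 1.0]]
scene 49.60762811109474 0.005519707690195085 [[-0.543, -0.632, 0.554, 1.668], [0.84, -0.404, 0.363, 0.677], [-0.005, 0.662, 0.75, 1.353], [0.0, 0.0, 0.0, 1.0]]
0.1 [0.22694614 0.50046079 0.20444803] [-3.13966269e+00 -1.74252074e-04  2.71578897e+00]
```

View pics/top0.png

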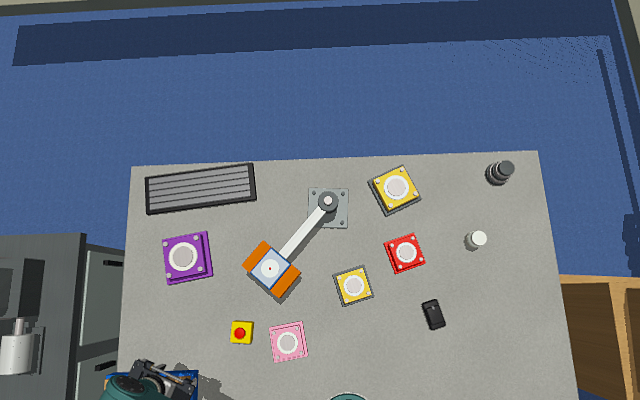

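View pics/scene0.png

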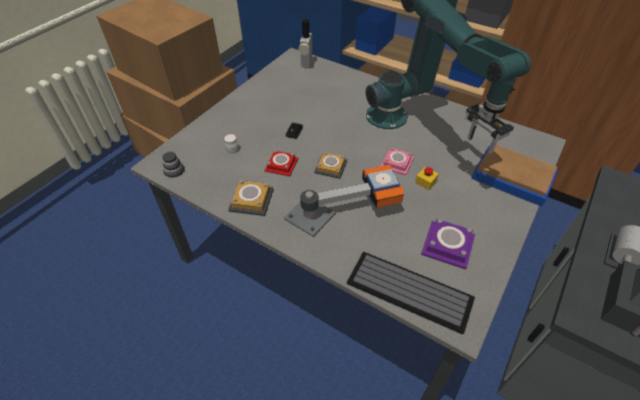

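The top view shows the head at (270,268), hinge (328,201), and these cell-like things: small brass (353,286), large brass (396,188), red (405,253), pink (288,341), purple (185,258). By the rule, the small brass one at (353,286) is meant. Next I measure and check it in a crop.

```bash
cat >> h.py <<'E'
def blob(im,lo,hi,box,mn=15):
    x0,y0,x1,y1=box; hsv=cv2.cvtColor(im,cv2.COLOR_RGB2HSV)
    m=cv2.inRange(hsv,np.array(lo),np.array(hi)); k=np.zeros_like(m); k[y0:y1,x0:x1]=m[y0:y1,x0:x1]
    cs,_=cv2.findContours(k,cv2.RETR_EXTERNAL,cv2.CHAIN_APPROX_NONE)
    return sorted([c for c in cs if cv2.contourArea(c)>mn],key=cv2.contourArea,reverse=True)
E
python3 - <<'E'
from h import *
a=snap('top')
cv2.imwrite('pics/crop.png',cv2.resize(a[170:370,210:450,::-1],None,fx=3.3,fy=3,interpolation=cv2.INTER_CUBIC)[:600,:800])
def show(n,c,z):
    r=cv2.minAreaRect(c); pts=np.array([onz('top',p,z)[:2] for p in cv2.boxPoints(r)])
    print(n,np.round(r[0],1),'world',pts.mean(0).round(4),'sides',np.linalg.norm(pts[1]-pts[0]).round(3),np.linalg.norm(pts[2]-pts[1]).round(3))
    return pts
for box in((325,255,385,315),(365,160,425,220)):
    show('brass',blob(a,(18,90,60),(32,255,255),box)[0],.039)
for c in blob(a,(5,150,60),(17,255,255),(220,220,320,320))[:3]: show('orange',c,.13)
for c in blob(a,(95,40,60),(125,255,255),(220,220,320,320))[:2]: show('blue',c,.134)
# white disc of cell
for c in blob(a,(0,0,190),(180,50,255),(335,265,372,305))[:1]:show('disc',c,.042)
for z in (.136,.13):print('hinge',onz('top',(328,201),z))
for n,uv,z in(('pink',(288,341),.04),('stop',(241,332),.07),('mouse',(433,314),.03),('tin',(478,238),.07),('red',(405,253),.04)):print(n,onz('top',uv,z).round(3))
E
```

```text
brass [353.3 285.4] world [ 0.4647 -0.0427] sides 0.102 0.101
brass [395.1 187.7] world [ 0.8135 -0.2186] sides 0.139 0.134
orange [285.2 281.4] world [0.4864 0.1866] sides 0.11 0.044
orange [255.8 255.8] world [0.574  0.2836] sides 0.11 0.037
blue [270.1 268.3] world [0.5309 0.2355] sides 0.112 0.089
disc [353.5 285. ] world [ 0.4658 -0.0433] sides 0.067 0.069
hinge [0.75003288 0.03466694 0.136     ]
hinge [0.75141945 0.03457025 0.13      ]
pink [0.287 0.191 0.04 ]
stop [0.326 0.345 0.07 ]
mouse [ 0.355 -0.316  0.03 ]
tin [ 0.609 -0.491  0.07 ]
red [ 0.57  -0.234  0.04 ]
```

View pics/crop.png

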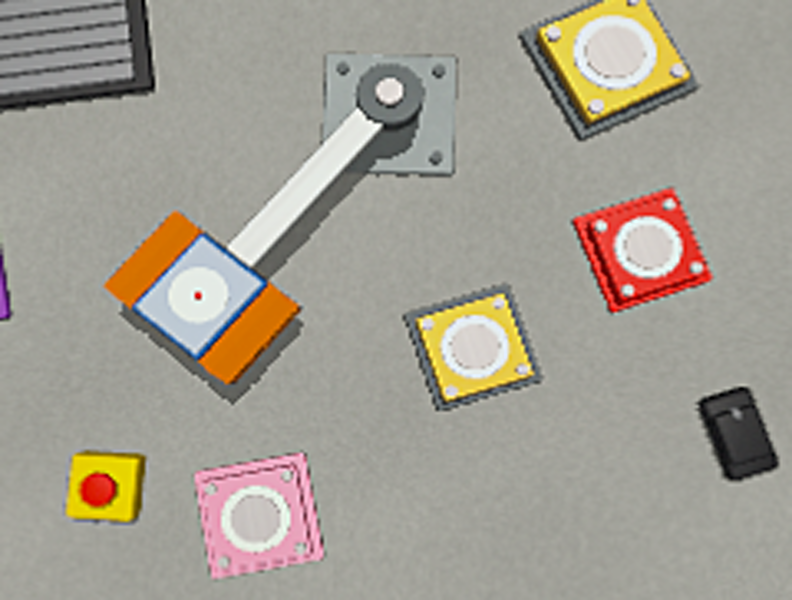

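The crop confirms the choice. The small brass cell (crop centre (474,345), top pixel (353,286)) measures 0.10 m square, against 0.14 m for the large one. It lies 0.296 m from the hinge, and the red and pink boxes are excluded.

First move: shut the fingers, turn about -80°, and go high to a point outside the left bumper.

Request:
{"name": "arm_command", "arguments": {
  "targets": [
    [0.04,-0.018,0,-0.03],
    [0.1,-0.046,0,-0.08],
    [0.17,-0.078,0,-0.135],
    [0.24,-0.11,0,-0.19],
    [0.31,-0.142,0,-0.245],
    [0.38,-0.174,0,-0.3],
    [0.45,-0.206,0,-0.355],
    [0.52,-0.238,0,-0.41]
  ],
  "claw": 1
}}

```text
time: 0.82
tool_pos: [0.4886, 0.3808, 0.2051]
ee_rot: [-3.141, 0.0, 1.851]
wrist_force: [-0.1, 0.7, 0.3]
width: 0.044
finger_force: 0.0
```

Request:
{"name": "arm_command", "arguments": {
  "targets": [
    [0.07,-0.03,0,-0.055],
    [0.13,-0.06,0,-0.11],
    [0.18,-0.083,0,-0.165],
    [0.22,-0.1,0,-0.215],
    [0.25,-0.11,0,-0.25],
    [0.252,-0.11,0,-0.257],
    [0.252,-0.11,0,-0.257]
  ]
}}

```text
time: 1.4
tool_pos: [0.6133, 0.3265, 0.2042]
ee_rot: [-3.14, 0.001, 1.319]
wrist_force: [0.0, -0.1, 0.2]
width: 0.0006
finger_force: 0.0
```

```bash
cat >> h.py <<'E'
H=np.array([.753,.035]); TC=-0.2645
def th(p): return np.arctan2(p[1]-H[1],H[0]-p[0])
def head(n='both'):
    r={}
    for cam in(('top','scene') if n=='both' else (n,)):
        im=snap(cam); t=robot.get_obs()['time']-.05
        box=(230,220,420,320) if cam=='top' else (290,130,420,215)
        cs=blob(im,(95,40,60),(125,255,255),box,40)
        for c in cs[:2]:
            pts=[onz(cam,p,.134)[:2] for p in cv2.boxPoints(cv2.minAreaRect(c))]
            p=np.mean(pts,0); s=[np.linalg.norm(pts[1]-pts[0]),np.linalg.norm(pts[2]-pts[1])]
            print(cam,'t%.2f'%t,'th%.4f'%th(p),'arc_to_go %.1f'%(300*(th(p)-TC)),'r%.3f'%np.linalg.norm(p-H),'sides',np.round(s,3))
def ob():
    o=robot.get_obs(); p=o['tool_pos'];print('t%.2f'%o['time'],np.round(p,4),np.round(o['ee_rot'],3),'F',np.round(o['wrist_force'],2),'w',round(float(o['width']),4))
def rel(p,t):  # radial, tangential of tool vs head at angle t
    d=np.asarray(p)[:2]-H; return d@[-np.cos(t),np.sin(t)], d@[np.sin(t),np.cos(t)]
E
python3 -c "
from h import *
head();ob();print(rel(robot.get_obs()['tool_pos'],.7345))"
```

```text
top t1.40 th0.7446 arc_to_go 302.7 r0.299 sides [0.112 0.096]
scene t1.45 th0.8515 arc_to_go 334.8 r0.270 sides [0.063 0.11 ]
t1.50 [0.6122 0.3275 0.2052] [-3.141  0.     1.321] F [-1.18  0.14  0.51] w 0.0009
(np.float64(0.300556318593649), np.float64(0.12273196491568152))
```

Request:
{"name": "arm_command", "arguments": {
  "targets": [
    [0,0,-0.04,0],
    [-0.002,-0.002,-0.1,0],
    [-0.005,-0.006,-0.17,0],
    [-0.008,-0.009,-0.22,0],
    [-0.01,-0.012,-0.24,0],
    [-0.0132,-0.0158,-0.24,0],
    [-0.0164,-0.0196,-0.24,0],
    [-0.0196,-0.0234,-0.24,0]
  ]
}}

```text
time: 2.17
tool_pos: [0.6043, 0.3161, 0.0886]
ee_rot: [3.138, -0.003, 1.32]
wrist_force: [-0.4, 0.3, 0.8]
width: 0.0006
finger_force: 0.0
```

Request:
{"name": "arm_command", "arguments": {
  "targets": [
    [-0.0032,-0.0038,0,0],
    [-0.0064,-0.0076,0,0],
    [-0.0096,-0.0114,0,0],
    [-0.0128,-0.0152,0,0],
    [-0.016,-0.019,0,0],
    [-0.0192,-0.0228,0,0],
    [-0.0224,-0.0266,0,0],
    [-0.0256,-0.0304,0,0]
  ]
}}

```text
time: 2.83
tool_pos: [0.5904, 0.3, 0.0855]
ee_rot: [-3.141, -0.0, 1.319]
wrist_force: [-0.6, 1.3, 0.0]
width: 0.0004
finger_force: 0.3
```

Request:
{"name": "arm_command", "arguments": {
  "targets": [
    [-0.0032,-0.0038,0,0],
    [-0.0064,-0.0076,0,0],
    [-0.0096,-0.0114,0,0],
    [-0.0128,-0.0152,0,0],
    [-0.016,-0.019,0,0],
    [-0.0192,-0.0228,0,0],
    [-0.0224,-0.0266,0,0],
    [-0.0256,-0.0304,0,0]
  ]
}}

```text
time: 3.5
tool_pos: [0.5776, 0.2845, 0.0855]
ee_rot: [3.141, 0.0, 1.319]
wrist_force: [-0.3, -0.5, -0.2]
width: 0.0004
finger_force: 0.0
```

```bash
python3 -c "
from h import *
head('top');ob();snap('top','t2.png')"
```

```text
top t3.50 th0.6103 arc_to_go 262.4 r0.299 sides [0.111 0.089]
t3.55 [0.5774 0.2842 0.0855] [-3.141e+00  1.000e-03  1.319e+00] F [-0.18 -0.32 -0.01] w -0.0001
```

Request:
{"name": "arm_command", "arguments": {
  "targets": [
    [0,0,0.06,0],
    [0,0,0.14,0],
    [0,0,0.22,0],
    [-0.01,-0.035,0.23,0],
    [-0.03,-0.1,0.23,0],
    [-0.05,-0.172,0.23,0],
    [-0.07,-0.246,0.23,0],
    [-0.09,-0.32,0.23,0]
  ]
}}

```text
time: 4.27
tool_pos: [0.5322, 0.1236, 0.2007]
ee_rot: [3.141, 0.0, 1.32]
wrist_force: [0.9, 0.3, -0.1]
width: 0.0002
finger_force: 0.0
```

Request:
{"name": "arm_command", "arguments": {
  "targets": [
    [-0.02,-0.074,0,0],
    [-0.04,-0.148,0,0],
    [-0.06,-0.22,0,0],
    [-0.083,-0.294,0,0],
    [-0.105,-0.366,0,0],
    [-0.12,-0.42,0,0],
    [-0.128,-0.45,-0.03,0],
    [-0.128,-0.452,-0.1,0]
  ]
}}

```text
time: 4.93
tool_pos: [0.4715, -0.1055, 0.1556]
ee_rot: [3.129, 0.002, 1.314]
wrist_force: [0.8, -0.4, 0.5]
width: 0.0005
finger_force: 0.0
```

```bash
python3 -c "
from h import *
head('top')"
```

```text
top t4.93 th0.3444 arc_to_go 182.7 r0.299 sides [0.112 0.089]
```

Request:
{"name": "arm_command", "arguments": {
  "targets": [
    [0,0,-0.07,0],
    [0,0,-0.115,0],
    [0,0,-0.13,0],
    [0,0,-0.13,0]
  ]
}}

```text
time: 5.32
tool_pos: [0.4672, -0.1003, 0.0835]
ee_rot: [-3.136, -0.0, 1.319]
wrist_force: [0.7, 0.6, -0.3]
width: 0.0006
finger_force: 0.0
```

```bash
python3 -c "
from h import *
head('top');ob();snap('top','t3.png')"
```

```text
top t5.32 th0.2746 arc_to_go 161.7 r0.299 sides [0.111 0.089]
t5.37 [ 0.4686 -0.1008  0.0855] [-3.14  -0.     1.319] F [ 0.03 -0.09 -0.12] w 0.0005
```

View pics/t3.png

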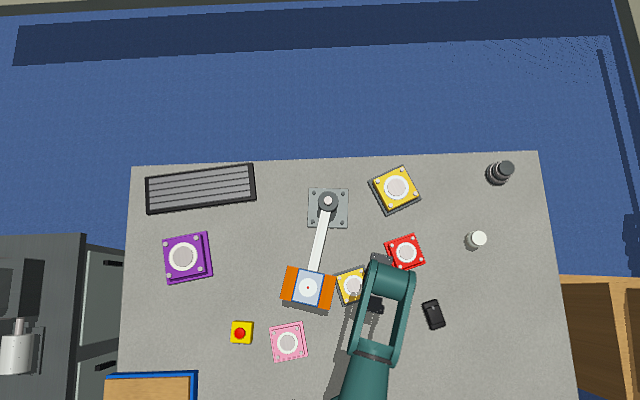

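Dial is at (308,288), clear of the arm, with the gripper waiting at about (375,300) and the head coasting at ~54 mm/s. I wait, then measure again.

Request:
{"name": "arm_command", "arguments": {
  "targets": [
    [0,0,0,0],
    [0,0,0,0],
    [0,0,0,0],
    [0,0,0,0],
    [0,0,0,0],
    [0,0,0,0],
    [0,0,0,0]
  ]
}}

```text
time: 6.0
tool_pos: [0.4688, -0.1012, 0.0856]
ee_rot: [3.141, -0.0, 1.319]
wrist_force: [-0.1, 0.2, 0.2]
width: 0.0005
finger_force: 0.0
```

Request:
{"name": "arm_command", "arguments": {
  "targets": [
    [0,0,0,0],
    [0,0,0,0],
    [0,0,0,0],
    [0,0,0,0],
    [0,0,0,0],
    [0,0,0,0],
    [0,0,0,0]
  ]
}}

```text
time: 6.58
tool_pos: [0.4688, -0.1012, 0.0855]
ee_rot: [3.142, -0.0, 1.319]
wrist_force: [0.5, -0.7, 0.2]
width: 0.0004
finger_force: 0.0
```

```bash
python3 -c "
from h import *
head('both');ob();p=robot.get_obs()['tool_pos']
for t in (-.135,-.16,-.1945,-.25):print(t,rel(p,t))"
```

```text
top t6.58 th0.0523 arc_to_go 95.0 r0.300 sides [0.086 0.108]
scene t6.63 th0.1411 arc_to_go 121.7 r0.270 sides [0.133 0.075]
t6.68 [ 0.4688 -0.1012  0.0855] [3.142 0.    1.319] F [-0.06  0.68  0.53] w 0.0002
-0.135 (np.float64(0.29995466269058746), np.float64(-0.09668580176038065))
-0.16 (np.float64(0.30227782500640515), np.float64(-0.08915750356121928))
-0.1945 (np.float64(0.30517327347902906), np.float64(-0.0786779326492852))
-0.25 (np.float64(0.3090677730142494), np.float64(-0.06162836697401698))
```

Request:
{"name": "arm_command", "arguments": {
  "targets": [
    [0,0,0,0],
    [0,0,0,0],
    [0,0,0,0],
    [0,0,0,0],
    [0,0,0,0],
    [0,0,0,0],
    [0,0,0,0],
    [0.0007,-0.0043,0,0]
  ]
}}

```text
time: 7.35
tool_pos: [0.4691, -0.1031, 0.0855]
ee_rot: [3.142, -0.0, 1.319]
wrist_force: [-0.8, 0.1, -0.7]
width: 0.0006
finger_force: 0.0
```

Request:
{"name": "arm_command", "arguments": {
  "targets": [
    [0.0007,-0.0043,0,0],
    [0.0014,-0.0086,0,0],
    [0.0021,-0.0129,0,0],
    [0.0028,-0.0172,0,0],
    [0.0035,-0.0215,0,0],
    [0.0042,-0.0258,0,0],
    [0.0049,-0.0301,0,0],
    [0.0057,-0.0344,0,0]
  ]
}}

```text
time: 8.02
tool_pos: [0.4721, -0.1208, 0.0855]
ee_rot: [3.141, 0.0, 1.319]
wrist_force: [0.3, 0.4, 0.6]
width: 0.0
finger_force: 0.1
```

Request:
{"name": "arm_command", "arguments": {
  "targets": [
    [0.001,-0.0042,0,0],
    [0.002,-0.0084,0,0],
    [0.003,-0.0126,0,0],
    [0.004,-0.0168,0,0],
    [0.005,-0.021,0,0],
    [0.006,-0.0252,0,0],
    [0.007,-0.0294,0,0],
    [0.008,-0.0336,0,0]
  ]
}}

```text
time: 8.68
tool_pos: [0.4759, -0.1374, 0.0854]
ee_rot: [-3.141, -0.0, 1.319]
wrist_force: [0.3, -0.1, 0.6]
width: 0.0005
finger_force: 0.0
```

Request:
{"name": "arm_command", "arguments": {
  "targets": [
    [0.001,-0.0042,0,0],
    [0.002,-0.0084,0,0],
    [0.003,-0.0126,0,0],
    [0.004,-0.0168,0,0],
    [0.006,-0.025,0,0],
    [0.009,-0.035,0,0]
  ]
}}

```text
time: 9.18
tool_pos: [0.4805, -0.1551, 0.0855]
ee_rot: [3.141, 0.0, 1.319]
wrist_force: [0.3, -0.3, 0.2]
width: 0.0002
finger_force: 0.0
```

```bash
python3 -c "
from h import *
snap('top','t4.png')
head('both');ob();snap('scene','s4.png')"
```

```text
top t9.23 th-0.2457 arc_to_go 5.6 r0.298 sides [0.089 0.111]
scene t9.28 th-0.1545 arc_to_go 33.0 r0.260 sides [0.13  0.078]
t9.33 [ 0.4806 -0.1553  0.0855] [-3.142 -0.     1.318] F [-0.09 -0.45  0.09] w 0.0007
```

View pics/t4.png

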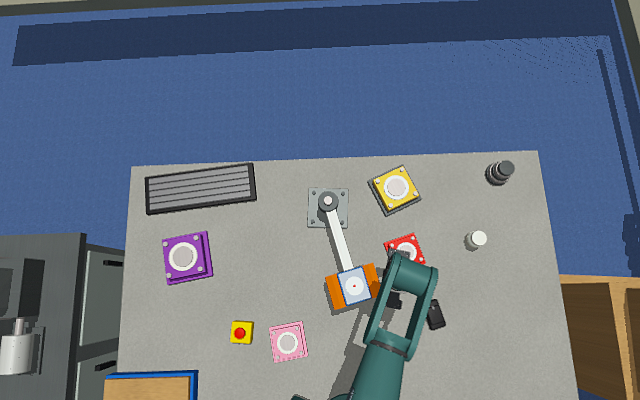

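The head is nearly at rest, with its dial at (354,286) over the cell and the gripper clear at about (395,300). Now the residual speed.

Request:
{"name": "arm_command", "arguments": {
  "targets": [
    [0,0,0,0],
    [0,0,0,0],
    [0,0,0,0],
    [0,0,0,0],
    [0,0,0,0],
    [0,0,0,0],
    [0,0,0,0],
    [0,0,0,0]
  ]
}}

```text
time: 10.05
tool_pos: [0.4805, -0.1548, 0.0855]
ee_rot: [3.142, 0.0, 1.319]
wrist_force: [-0.3, -0.4, -0.1]
width: 0.0005
finger_force: 0.0
```

```bash
python3 -c "
from h import *
head('top');head('top')
o=robot.get_obs()['tool_pos'];print(rel(o,-.25))"
```

```text
top t10.05 th-0.2426 arc_to_go 6.6 r0.298 sides [0.089 0.111]
top t10.10 th-0.2426 arc_to_go 6.6 r0.298 sides [0.089 0.111]
(np.float64(0.31098791977274076), np.float64(-0.1165281594415101))
```

Request:
{"name": "arm_command", "arguments": {
  "targets": [
    [0,0,0.06,0],
    [0,0,0.14,0],
    [0,0,0.21,0],
    [-0.008,0.04,0.23,0],
    [-0.023,0.115,0.23,0],
    [-0.038,0.195,0.23,0],
    [-0.053,0.27,0.23,0],
    [-0.068,0.345,0.23,0]
  ]
}}

```text
time: 10.82
tool_pos: [0.4459, 0.0191, 0.2008]
ee_rot: [3.141, -0.0, 1.318]
wrist_force: [0.6, 0.2, -1.0]
width: 0.0004
finger_force: 0.0
```

Request:
{"name": "arm_command", "arguments": {
  "targets": [
    [-0.012,0.06,0,0],
    [-0.018,0.09,-0.02,0],
    [-0.02,0.103,-0.08,0],
    [-0.02,0.103,-0.15,0],
    [-0.02,0.103,-0.2,0],
    [-0.02,0.103,-0.23,0],
    [-0.02,0.103,-0.23,0],
    [-0.02,0.103,-0.23,0]
  ]
}}

```text
time: 11.48
tool_pos: [0.4359, 0.0692, 0.085]
ee_rot: [-3.14, 0.0, 1.319]
wrist_force: [-0.1, 0.4, -0.2]
width: 0.0005
finger_force: 0.0
```

```bash
python3 -c "
from h import *
head('top');ob()
o=robot.get_obs()['tool_pos'];print(rel(o,-.235));snap('top','t5.png')"
```

```text
top t11.48 th-0.2365 arc_to_go 8.4 r0.298 sides [0.09  0.112]
t11.53 [0.4371 0.0692 0.0864] [ 3.14  -0.     1.319] F [ 0.63 -0.56  1.22] w 0.0004
(np.float64(0.29930572021365615), np.float64(0.10677724578087022))
```

View pics/t5.png

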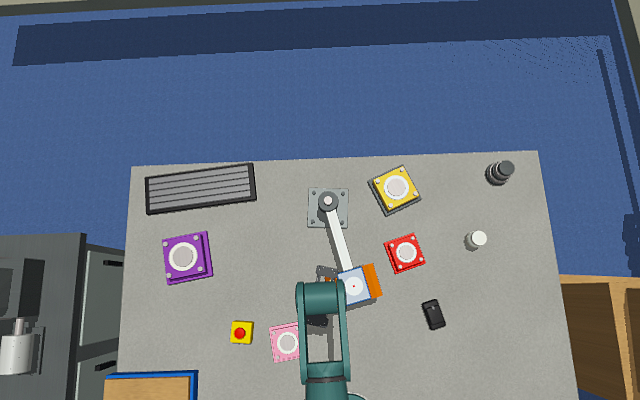

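Dial is still at about (353,286), drifting back at ~1.2 mm/s with 8.4 mm left. I bounce it gently off the left bumper with a slow finger.

Request:
{"name": "arm_command", "arguments": {
  "targets": [
    [0.0005,-0.002,0,0],
    [0.001,-0.004,0,0],
    [0.0015,-0.006,0,0],
    [0.002,-0.008,0,0],
    [0.0023,-0.0095,0,0],
    [0.0023,-0.0097,0,0],
    [0.0023,-0.0098,0,0],
    [0.0023,-0.0099,0,0]
  ]
}}

```text
time: 12.25
tool_pos: [0.4376, 0.0642, 0.0855]
ee_rot: [-3.142, 0.0, 1.319]
wrist_force: [-0.4, -1.0, -0.9]
width: 0.0005
finger_force: 0.0
```

Request:
{"name": "arm_command", "arguments": {
  "targets": [
    [0,-0.0001,0,0],
    [0,-0.0002,0,0],
    [0.0001,-0.0003,0,0],
    [0.0001,-0.0004,0,0],
    [0.0001,-0.0005,0,0],
    [0.0001,-0.0006,0,0],
    [0.0002,-0.0007,0,0],
    [0.0002,-0.0008,0,0]
  ]
}}

```text
time: 12.92
tool_pos: [0.4377, 0.0638, 0.0855]
ee_rot: [3.141, 0.0, 1.319]
wrist_force: [0.4, -0.0, 0.0]
width: 0.0006
finger_force: 0.0
```

Request:
{"name": "arm_command", "arguments": {
  "targets": [
    [0,-0.0001,0,0],
    [0,-0.0002,0,0],
    [0.0001,-0.0003,0,0],
    [0.0001,-0.0004,0,0],
    [0.0001,-0.0005,0,0],
    [0.0001,-0.0006,0,0],
    [0.0002,-0.0007,0,0],
    [0.0002,-0.0008,0,0]
  ]
}}

```text
time: 13.58
tool_pos: [0.4379, 0.0634, 0.0855]
ee_rot: [3.141, -0.0, 1.319]
wrist_force: [-0.2, 0.2, 0.2]
width: 0.0004
finger_force: 0.0
```

Request:
{"name": "arm_command", "arguments": {
  "targets": [
    [0,-0.0001,0,0],
    [0,-0.0002,0,0],
    [0.0001,-0.0003,0,0],
    [0.0001,-0.0004,0,0],
    [0.0001,-0.0005,0,0],
    [0.0001,-0.0006,0,0],
    [0.0002,-0.0007,0,0],
    [0.0002,-0.0008,0,0]
  ]
}}

```text
time: 14.25
tool_pos: [0.4379, 0.063, 0.0855]
ee_rot: [3.141, 0.0, 1.319]
wrist_force: [0.3, 0.2, -0.9]
width: 0.0004
finger_force: 0.0
```

```bash
python3 -c "
from h import *
head('top');ob()
o=robot.get_obs()['tool_pos'];print(rel(o,-.235))"
```

```text
top t14.25 th-0.2533 arc_to_go 3.3 r0.298 sides [0.076 0.111]
t14.30 [0.4379 0.063  0.0855] [ 3.142 -0.     1.319] F [ 0.11 -0.22  0.44] w 0.0006
(np.float64(0.2998731126034427), np.float64(0.10060262348591752))
```

```bash
cat >> h.py <<'E'
def right(im,t=0):
    # right bumper (orange) + red dial dot -> head angle estimates
    cs=blob(im,(5,150,60),(17,255,255),(340,240,400,320),60)
    out=[]
    for c in cs[:1]:
        m=cv2.moments(c); p=onz('top',(m['m10']/m['m00'],m['m01']/m['m00']),.13)[:2]
        out.append('orange %.1f A%.0f'%(300*(th(p)-TC),m['m00']))
    d=blob(im,(0,0,175),(180,40,255),(335,272,375,302),20)
    for c in d[:1]:
        r=cv2.minAreaRect(c);p=onz('top',r[0],.138)[:2]; out.append('disc %.1f size %s r%.3f'%(300*(th(p)-TC),np.round(r[1],1),np.linalg.norm(p-H)))
    print('t%.2f'%t,out)
E
python3 -c "
from h import *
right(cv2.imread('pics/t5.png')[:,:,::-1].copy(),11.53);t=robot.get_obs()['time'];right(snap('top','t6.png'),t);head('top')"
```

```text
t11.53 ['orange -55.4 A346', 'disc 6.7 size [31.1 23.5] r0.299']
t14.30 ['orange -53.1 A344', 'disc 7.9 size [31.  22.9] r0.298']
top t14.35 th-0.2533 arc_to_go 3.3 r0.298 sides [0.076 0.111]
```

Request:
{"name": "arm_command", "arguments": {
  "targets": [
    [0,-0.0001,0,0],
    [0,-0.0002,0,0],
    [0.0001,-0.0003,0,0],
    [0.0001,-0.0004,0,0],
    [0.0001,-0.0005,0,0],
    [0.0001,-0.0006,0,0],
    [0.0002,-0.0007,0,0],
    [0.0002,-0.0008,0,0]
  ]
}}

```text
time: 15.07
tool_pos: [0.4381, 0.0626, 0.0855]
ee_rot: [3.141, 0.0, 1.319]
wrist_force: [-0.0, -0.7, 0.1]
width: 0.0002
finger_force: 0.0
```

```bash
python3 -c "
from h import *
t=robot.get_obs()['time'];right(snap('top','t7.png'),t)"
```

```text
t15.07 ['orange -54.1 A346', 'disc 7.3 size [31.1 23.2] r0.298']
```

Request:
{"name": "arm_command", "arguments": {
  "targets": [
    [-0.002,0.008,0.06,0],
    [-0.003,0.012,0.14,0],
    [-0.003,0.012,0.21,0],
    [0.008,-0.035,0.23,0],
    [0.025,-0.105,0.23,0],
    [0.043,-0.18,0.23,0],
    [0.062,-0.255,0.23,0],
    [0.08,-0.325,0.23,0]
  ]
}}

```text
time: 15.78
tool_pos: [0.4783, -0.1018, 0.2009]
ee_rot: [3.14, 0.0, 1.319]
wrist_force: [0.3, 0.2, -0.0]
width: 0.0005
finger_force: 0.0
```

Request:
{"name": "arm_command", "arguments": {
  "targets": [
    [0.014,-0.052,0,0],
    [0.0206,-0.0776,-0.03,0],
    [0.0206,-0.0776,-0.09,0],
    [0.0206,-0.0776,-0.155,0],
    [0.0206,-0.0776,-0.2,0],
    [0.0206,-0.0776,-0.23,0],
    [0.0206,-0.0776,-0.23,0],
    [0.0206,-0.0776,-0.23,0]
  ]
}}

```text
time: 16.45
tool_pos: [0.4878, -0.1385, 0.0848]
ee_rot: [-3.14, -0.0, 1.319]
wrist_force: [0.0, 0.4, 0.3]
width: 0.0005
finger_force: 0.0
```

```bash
python3 -c "
from h import *
head('top');ob()
o=robot.get_obs()['tool_pos']
for t in(-.2562,-.2645):print(rel(o,t))"
```

```text
top t16.45 th-0.2415 arc_to_go 6.9 r0.298 sides [0.089 0.111]
t16.50 [ 0.4888 -0.1389  0.0863] [3.141 0.    1.319] F [ 0.92 -0.46  0.71] w 0.0005
(np.float64(0.29963067392852655), np.float64(-0.10124399716715357))
(np.float64(0.30046066873739985), np.float64(-0.0987536037981403))
```

Request:
{"name": "arm_command", "arguments": {
  "targets": [
    [-0.0005,0.0018,0,0],
    [-0.001,0.0036,0,0],
    [-0.0014,0.005,0,0],
    [-0.0014,0.0054,0,0],
    [-0.0014,0.0054,0,0],
    [-0.0014,0.0054,0,0],
    [-0.0014,0.0054,0,0],
    [-0.0014,0.0054,0,0]
  ]
}}

```text
time: 17.17
tool_pos: [0.4876, -0.136, 0.0855]
ee_rot: [3.142, 0.0, 1.319]
wrist_force: [-0.1, 0.2, 0.6]
width: 0.0005
finger_force: 0.0
```

Request:
{"name": "arm_command", "arguments": {
  "targets": [
    [0,0,0,0],
    [0,0,0,0],
    [0,0,0,0],
    [0,0,0,0],
    [0,0,0,0]
  ]
}}

```text
time: 17.58
tool_pos: [0.4876, -0.136, 0.0855]
ee_rot: [3.142, 0.0, 1.319]
wrist_force: [-0.0, 0.6, -0.1]
width: 0.0007
finger_force: 0.0
```

```bash
python3 -c "
from h import *
head('top');head('top');ob()
o=robot.get_obs()['tool_pos']
for t in(-.2562,-.2645):print(rel(o,t))"
```

```text
top t17.58 th-0.2466 arc_to_go 5.4 r0.298 sides [0.089 0.112]
top t17.63 th-0.2470 arc_to_go 5.2 r0.298 sides [0.089 0.112]
t17.68 [ 0.4876 -0.136   0.0855] [3.142 0.    1.319] F [-0.09  0.34 -0.69] w 0.0002
(np.float64(0.3000287834031632), np.float64(-0.09817811097352173))
(np.float64(0.3008333179359985), np.float64(-0.0956845189376515))
```

Request:
{"name": "arm_command", "arguments": {
  "targets": [
    [0,0,0,0],
    [0,0,0,0],
    [0,0,0,0],
    [0,0,0,0],
    [0,0,0,0],
    [0,0,0,0],
    [0,0,0,0],
    [0,0,0,0]
  ]
}}

```text
time: 18.35
tool_pos: [0.4876, -0.136, 0.0855]
ee_rot: [3.142, 0.0, 1.319]
wrist_force: [-0.3, -0.1, -0.1]
width: 0.0002
finger_force: 0.0
```

```bash
python3 -c "
from h import *
head('top');head('top')"
```

```text
top t18.35 th-0.2507 arc_to_go 4.2 r0.298 sides [0.089 0.111]
top t18.40 th-0.2507 arc_to_go 4.2 r0.298 sides [0.089 0.111]
```

Request:
{"name": "arm_command", "arguments": {
  "targets": [
    [0,-0.0001,0,0],
    [0.0001,-0.0002,0,0],
    [0.0001,-0.0003,0,0],
    [0.0001,-0.0004,0,0],
    [0.0001,-0.0005,0,0],
    [0.0002,-0.0007,0,0],
    [0.0002,-0.0008,0,0],
    [0.0002,-0.0009,0,0]
  ]
}}

```text
time: 19.12
tool_pos: [0.4878, -0.1365, 0.0855]
ee_rot: [3.141, 0.0, 1.319]
wrist_force: [0.4, 0.2, -0.4]
width: 0.0005
finger_force: 0.0
```

Request:
{"name": "arm_command", "arguments": {
  "targets": [
    [0,-0.0001,0,0],
    [0.0001,-0.0002,0,0],
    [0.0001,-0.0003,0,0],
    [0.0001,-0.0004,0,0],
    [0.0001,-0.0005,0,0],
    [0.0002,-0.0007,0,0],
    [0.0002,-0.0008,0,0],
    [0.0002,-0.0009,0,0]
  ]
}}

```text
time: 19.78
tool_pos: [0.4878, -0.1369, 0.0855]
ee_rot: [3.142, 0.0, 1.319]
wrist_force: [0.2, 0.5, -0.2]
width: 0.0005
finger_force: 0.0
```

Request:
{"name": "arm_command", "arguments": {
  "targets": [
    [0,-0.0001,0,0],
    [0.0001,-0.0002,0,0],
    [0.0001,-0.0003,0,0],
    [0.0001,-0.0004,0,0],
    [0.0001,-0.0005,0,0],
    [0.0002,-0.0007,0,0],
    [0.0002,-0.0008,0,0],
    [0.0002,-0.0009,0,0]
  ]
}}

```text
time: 20.45
tool_pos: [0.488, -0.1373, 0.0855]
ee_rot: [3.141, -0.0, 1.319]
wrist_force: [0.0, 0.7, 0.4]
width: 0.0003
finger_force: 0.0
```

Request:
{"name": "arm_command", "arguments": {
  "targets": [
    [0,-0.0001,0,0],
    [0.0001,-0.0002,0,0],
    [0.0001,-0.0003,0,0],
    [0.0001,-0.0004,0,0],
    [0.0001,-0.0005,0,0],
    [0.0002,-0.0007,0,0],
    [0.0002,-0.0008,0,0],
    [0.0002,-0.0009,0,0]
  ]
}}

```text
time: 21.12
tool_pos: [0.488, -0.1378, 0.0855]
ee_rot: [3.142, 0.0, 1.319]
wrist_force: [0.6, 0.6, 0.2]
width: 0.0002
finger_force: 0.0
```

```bash
python3 -c "
from h import *
head('top');head('top');o=robot.get_obs()['tool_pos'];print(rel(o,-.2645),o)"
```

```text
top t21.12 th-0.2583 arc_to_go 1.9 r0.298 sides [0.089 0.11 ]
top t21.17 th-0.2583 arc_to_go 1.9 r0.298 sides [0.089 0.11 ]
(np.float64(0.30091801013590636), np.float64(-0.09751358175683475)) [ 0.48803957 -0.13779038  0.08548301]
```

Request:
{"name": "arm_command", "arguments": {
  "targets": [
    [0.0002,-0.0005,0,0],
    [0.001,-0.004,0,0],
    [0.003,-0.012,0,0],
    [0.005,-0.02,0,0],
    [0.006,-0.024,0,0],
    [0.006,-0.024,0,0],
    [0.006,-0.024,0,0],
    [0.006,-0.024,0,0]
  ]
}}

```text
time: 21.88
tool_pos: [0.491, -0.1498, 0.0855]
ee_rot: [-3.142, -0.0, 1.319]
wrist_force: [0.2, 0.3, 0.0]
width: 0.0002
finger_force: 0.0
```

Request:
{"name": "arm_command", "arguments": {
  "targets": [
    [0,0,0,0],
    [0,0,0,0],
    [0,0,0,0],
    [0,0,0,0],
    [0,0,0,0],
    [0,0,0,0],
    [0,0,0,0],
    [0,0,0,0]
  ]
}}

```text
time: 22.55
tool_pos: [0.491, -0.1498, 0.0855]
ee_rot: [3.142, 0.0, 1.319]
wrist_force: [-0.4, 0.5, -0.2]
width: 0.0003
finger_force: 0.0
```

```bash
python3 -c "
from h import *
head('top');head('top')
im=snap('top')
cv2.imwrite('pics/c8.png',cv2.resize(im[180:330,270:450,::-1],None,fx=4,fy=4,interpolation=cv2.INTER_CUBIC))"
```

```text
top t22.55 th-0.2577 arc_to_go 2.0 r0.298 sides [0.089 0.111]
top t22.60 th-0.2577 arc_to_go 2.0 r0.298 sides [0.089 0.111]
```

View pics/c8.png

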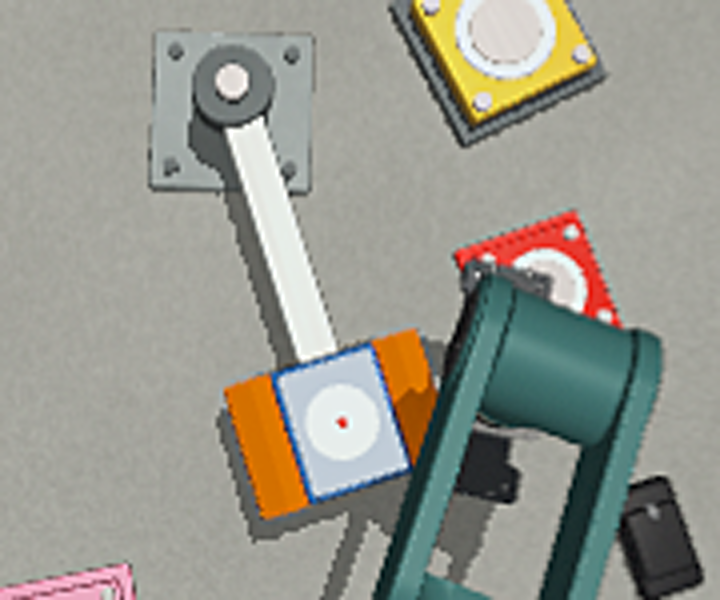

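The head sits squarely over the cell, with its dial at crop (342,423). It is about 2 mm off and drifting roughly 0.1 mm/s. I lift the arm clear and check once more.

Request:
{"name": "arm_command", "arguments": {
  "targets": [
    [0,-0.01,0.04,0],
    [0,-0.03,0.11,0],
    [0,-0.06,0.19,0],
    [-0.02,-0.12,0.26,0],
    [-0.04,-0.18,0.3,0],
    [-0.06,-0.22,0.32,0],
    [-0.07,-0.24,0.32,0],
    [-0.07,-0.24,0.32,0]
  ]
}}

```text
time: 23.37
tool_pos: [0.4554, -0.2716, 0.2457]
ee_rot: [3.141, 0.001, 1.315]
wrist_force: [0.5, -0.0, -0.3]
width: 0.0003
finger_force: 0.0
```

Request:
{"name": "arm_command", "arguments": {
  "targets": [
    [0,0,0,0],
    [0,0,0,0],
    [0,0,0,0],
    [0,0,0,0],
    [0,0,0,0],
    [0,0,0,0],
    [0,0,0,0],
    [0,0,0,0]
  ]
}}

```text
time: 24.03
tool_pos: [0.4562, -0.2696, 0.2455]
ee_rot: [3.141, -0.0, 1.319]
wrist_force: [0.8, -0.6, 0.4]
width: 0.0002
finger_force: 0.0
```

Request:
{"name": "arm_command", "arguments": {
  "targets": [
    [0,0,0,0],
    [0,0,0,0],
    [0,0,0,0],
    [0,0,0,0],
    [0,0,0,0],
    [0,0,0,0],
    [0,0,0,0],
    [0,0,0,0]
  ]
}}

```text
time: 24.7
tool_pos: [0.456, -0.2698, 0.2455]
ee_rot: [3.141, -0.0, 1.319]
wrist_force: [0.3, 0.1, 0.8]
width: 0.0002
finger_force: 0.0
```

```bash
python3 -c "
from h import *
head('top');head('top');ob()"
```

```text
top t24.70 th-0.2572 arc_to_go 2.2 r0.298 sides [0.089 0.111]
top t24.75 th-0.2572 arc_to_go 2.2 r0.298 sides [0.089 0.111]
t24.80 [ 0.456  -0.2698  0.2455] [3.141 0.    1.319] F [-0.4   0.73  0.19] w 0.0006
```

Request:
{"name": "arm_command", "arguments": {
  "targets": [
    [0,0,0,0],
    [0,0,0,0],
    [0,0,0,0],
    [0,0,0,0],
    [0,0,0,0],
    [0,0,0,0],
    [0,0,0,0],
    [0,0,0,0]
  ]
}}

```text
time: 25.47
tool_pos: [0.456, -0.2698, 0.2455]
ee_rot: [3.142, 0.0, 1.319]
wrist_force: [-0.6, -0.3, -0.1]
width: 0.0007
finger_force: 0.0
```

Request:
{"name": "arm_command", "arguments": {
  "targets": [
    [0,0,0,0],
    [0,0,0,0],
    [0,0,0,0],
    [0,0,0,0],
    [0,0,0,0],
    [0,0,0,0],
    [0,0,0,0],
    [0,0,0,0]
  ]
}}

```text
time: 26.13
tool_pos: [0.456, -0.2698, 0.2455]
ee_rot: [3.141, 0.0, 1.319]
wrist_force: [0.7, -0.2, 0.2]
width: 0.0002
finger_force: 0.0
```

```bash
python3 -c "
from h import *
head('top');print(robot.close_job())"
```

```text
top t26.13 th-0.2569 arc_to_go 2.3 r0.298 sides [0.089 0.111]
the job is handed in; nothing more can be done
None
```

The job is handed in at about 26 s: the loading head stands over the small brass cell, about 2 mm off centre by camera and drifting under 0.1 mm/s, with the arm clear of it.

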